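# Sweep the clay offcuts off the trimming board into the scrap tray

### The arm

A 7-joint arm with a two-finger parallel gripper is mounted at the origin on the work surface. World frame = base frame: x ahead of the robot, y to its left, z up, the work surface at z = 0. Lengths are in m, angles in rad, forces in N, time in s.
With the tool pointing down it reaches from about 0.425 to 0.8 m from the base axis. Payload 8.3 kg.
Tool frame: the origin (TCP) lies at the very end of the fingers, on their centre line; the grasp point (between the pads) lies 19 mm behind it; z points along the fingers, y is the line along which they close (so a half turn about z gives the same grasp; the last joint's range is limited). The gripper opens to 85 mm and grips with 20 to 120 N. Pads are 22 mm wide; open, the fingers measure 114 mm over their backs; the gripper's body (76 mm by 85 mm) begins 54 mm behind the grasp point. The pads swing forward as they close: fully open they stand 13 mm farther back than shut.
Start: joints at [-1.37, 0.383, 0.016, 1.37, -0.006, 1.388, -0.046], TCP at [0.163, 0.603, 0.231] pointing down, gripper open.
Joint ranges: [-2.95, 2.95], [-0.25, 2.06], [-1.52, 1.56], [0.18, 2.33], [-1.44, 4.58], [0.02, 2.06], [-3.01, 3.01]. Speed limits (rad/s): [2.39, 2.39, 3.01, 3.01, 3.14, 3.14, 3.14].

### API

Orientations are given as a unit quaternion [x, y, z, w].
In Python, from workcell import robot gives the robot as it stands.
- The arm moves only by the tool jog_arm, never from a script. Its argument "steps" is text: rows parted by semicolons, each of 7 numbers parted by spaces: the turn, a rotation vector about the tool's x, y, z in rad, then the shift along the tool's x, y, z in mm, then the opening, from -1 (shut) to 1 (fully open). A call has 1 to 12 rows; each row is the pose to reach, as a shift and turn from the pose commanded when the call began, along the tool's axes at that moment; what a row does not reach only later rows make up. A row lasts 1/8 s, in which the tool goes at most 62.5 mm and 10.7 degrees, less where a joint would pass 70% of its speed; a pose out of reach is approached as far as the arm can. A call with a gripper value outside its range is refused whole. The fingers move at their own pace and stop on an object; "newtons" is the grip in N (left out, the last holds). Time passes only in rows, so rows that repeat a pose let the fingers close. It gives the time, the measured TCP pose, the force, the opening and the grip force at its end, in the units of the state.
- robot.state(): the state, without advancing time (a new reading comes with each control period).
- robot.grab_frame(name): name is "scene" or "side" or "wrist"; returns a dict with "img" (384x512x3 uint8, red, green, blue), "range_z" (384x512 float32, m along the optical axis (not along the pixel's ray), 0 where there is no reading), "intrinsics" (3x3 intrinsics, pixels), "cam_to_world" (4x4, takes a point from camera to world coordinates); the wrist camera has in their place "tool_from_camera" (4x4, takes a point from camera to tool coordinates, whose origin is the TCP and whose axes are the flange's). Camera axes: x right, y down, z forward; pixel columns grow to the right and rows downward; lengths in m; the calibration is good to about 2 mm. A picture is of the moment at which its call begins: read the wrist's pose just before it.
- robot.sign_off(): hands the job in; it is judged then, once.
The state is a dict: "time_s": time; "joints": joint angles; "qvel": joint speeds; "joint_efforts": joint torques, N m; "eef_pos": TCP position; "ee_rot": TCP orientation; "force": force on the tool from outside, world axes, zero at the start; "torque": the same for the moment, N m; "gripper_width": opening from 0.0 (shut) to 1.0 (fully open); "grip_force": force on a finger pad.
Only numpy, scipy, OpenCV 4.12 (cv2) and the standard library are available. Lean on these libraries where they do the work, as an engineer would, in place of code of your own. Each camera call takes 0.05 s, during which the arm holds its last target. There are 200 camera calls.

### The job

Clear the trimming board: with the fingertips, sweep the four dry clay offcuts lying flat on it along the board and over its end into the empty scrap tray tucked under that end. Push them only, without pinching, crushing or lifting any. Leave the cup, the jar and the two tools on the board, and the lids in the other tray, where they are.

Things in the scene. Friction and masses are not known exactly. Their poses are not given: they have to be found in the camera images.
- board: Trimming board, fixed: dark grey sheet 280 mm (x) by 300 mm (y), flat top 52 mm above the table, no raised edges. Origin: under its centre, at table height; x and y along its sides, turned up to about 0.2 rad from the world axes. A shallow tray is tucked under each of its two ends in y; its long centre line is its y axis.
- scrap_tray: Scrap tray, empty, fixed, white plastic: 240 mm (x) by 140 mm (y), walls 4 mm thick and 34 mm high, floor 4 mm thick. Origin: centre of its underside, axes parallel to the board's. It stands at the board's +y or -y end (differs between starts), centre 208 mm from the board's; the board's edge overhangs its near wall by 12 mm, so what is pushed over that edge drops in.
- lid_tray: A tray exactly like the scrap tray at the other end of the board, fixed; three finished lids lie in it.
- plug: Clay offcut: round plug, a disc 34 mm across and 12 mm thick. Dry pale clay, loose, lying flat on the board at any yaw, its centre 60 to 80 mm to either side (board x) of the board's long centre line. Origin: centre of its underside.
- strip: Clay offcut: straight strip 44 mm (x) by 20 mm (y), 10 mm thick. Dry pale clay, loose, lying flat on the board at any yaw, its centre 60 to 80 mm to either side (board x) of the board's long centre line. Origin: centre of its underside.
- arc: Clay offcut: piece of a foot ring, a slightly curved bar 16 mm wide and 12 mm thick, about 48 mm from end to end (y) and 20 mm deep (x); it bulges to +x. Dry pale clay, loose, lying flat on the board at any yaw, its centre 60 to 80 mm to either side (board x) of the board's long centre line. Origin: centre of its underside.
- lump: Clay offcut: irregular lump about 37 mm by 33 mm, 14 mm thick. Dry pale clay, loose, lying flat on the board at any yaw, its centre 60 to 80 mm to either side (board x) of the board's long centre line. Origin: centre of its underside.
- cup: Clay cup standing upside down on the board, to be left alone: 54 mm across at the bottom, 48 mm high. Origin: centre of its underside. Cup and jar stand in a row along the board's long centre line (board x about 0).
- jar: Round clay jar standing on the board, to be left alone: 50 mm across, 46 mm high. Origin: centre of its underside.
- loop_tool: Loop trimming tool lying along the board's far edge (+x), to be left alone: 160 mm long (its y axis), 18 mm wide, 12 mm high, wooden handle, steel loop. Origin: on its underside, 75 mm from the handle's end.
- wood_knife: Flat wooden modelling knife lying along the board's near edge (-x), to be left alone: 165 mm long (its y axis), 14 mm wide, 7 mm thick. Origin: on its underside, 70 mm from the handle's end.
- lid1: Dark brown clay lid with a small knob lying in the lid tray, to be left alone: 54 mm across, 23 mm high. Origin: centre of its underside.
- lid2: Dark brown clay lid with a small knob lying in the lid tray, to be left alone: 54 mm across, 23 mm high. Origin: centre of its underside.
- lid3: Dark brown clay lid with a small knob lying in the lid tray, to be left alone: 54 mm across, 23 mm high. Origin: centre of its underside.

How it is judged:
By the outcome, as a careful person would: the job done as asked, in the order asked, and still so for the second after the job is handed in, with the robot touching nothing.
It also fails if it takes over 64 s, if anything falls off the work surface, if the arm or the gripper's body presses on something with over 40 N, if the wrist force passes 120 N, or if a joint passes its speed limit or range.

## Working session

There is one attempt and no reset: what is moved stays moved. The work goes in short steps, Python scripts to look and compute and a tool call to move; the robot and the scene stay as the last step left them, time stands still between calls to the robot, and variables do not carry over. Pictures are saved under pics/ and viewed, at most 10 in all, crops included, and the job is handed in when it is done.

Besides the shell and the picture viewer there is one more tool, called after "Emit:" in YAML: its name, and indented under it one key for each argument. jog_arm: Moves the arm, as the interface text tells. Its arguments: {"type":"object","properties":{"steps":{"type":"string"},"newtons":{"type":"number"}},"required":["steps"]}

```bash
mkdir -p pics
cat > h.py <<'E'
import numpy as np,cv2
from workcell import robot
def pts(f):
    K=np.array(f["intrinsics"]);T=np.array(f["cam_to_world"]);z=f["range_z"]
    v,u=np.mgrid[:z.shape[0],:z.shape[1]]
    P=np.stack([(u-K[0,2])/K[0,0]*z,(v-K[1,2])/K[1,1]*z,z],-1)@T[:3,:3].T+T[:3,3]
    P[z==0]=np.nan
    return P
E
python3 - <<'E'
from h import *
a=robot.grab_frame("scene");b=robot.grab_frame("side")
np.savez("f0.npz",a=a["img"],pa=pts(a),b=b["img"],pb=pts(b))
im=np.vstack([a["img"],b["img"]])[:,:,::-1]
cv2.imwrite("pics/a.png",cv2.resize(a["img"][:,:,::-1],(800,600)));cv2.imwrite("pics/b.png",b["img"][:,:,::-1])
print(robot.state()); print(np.round(a["cam_to_world"],3),np.round(b["cam_to_world"],3))
E
```

```text
{'time_s': 0.1, 'joints': array([-1.36991635,  0.38418554,  0.0163907 ,  1.37104616, -0.00630377,
        1.38819987, -0.04650784]), 'qvel': array([ 7.03719718e-05, -1.12289637e-03,  4.82485055e-04, -2.72980738e-03,
       -9.74204642e-04,  2.39012422e-03,  1.36177164e-03]), 'joint_efforts': array([ 4.25645223e-03, -6.29131079e+01,  8.48033298e-01, -3.72765005e+01,
        1.69273146e-02,  1.04711807e-02, -2.58383096e-05]), 'eef_pos': array([0.16281015, 0.60295224, 0.23036069]), 'ee_rot': array([ 1.31487890e-01,  9.91317373e-01, -8.88809016e-04, -1.03079580e-04]), 'force': array([-1.06005843,  0.4138672 ,  0.52509921]), 'torque': array([-0.015084  ,  0.01106901, -0.01117468]), 'grip_force': 0.0, 'gripper_width': 0.9988780559561639}
[[ 0.483  0.511 -0.711  1.146]
 [ 0.875 -0.302  0.378 -0.288]
 [-0.022 -0.805 -0.593  0.538]
 [ 0.     0.     0.     1.   ]] [[-0.913 -0.301  0.277  0.342]
 [-0.409  0.665 -0.625  0.591]
 [ 0.004 -0.683 -0.73   0.729]
 [ 0.     0.     0.     1.   ]]
```

View pics/a.png

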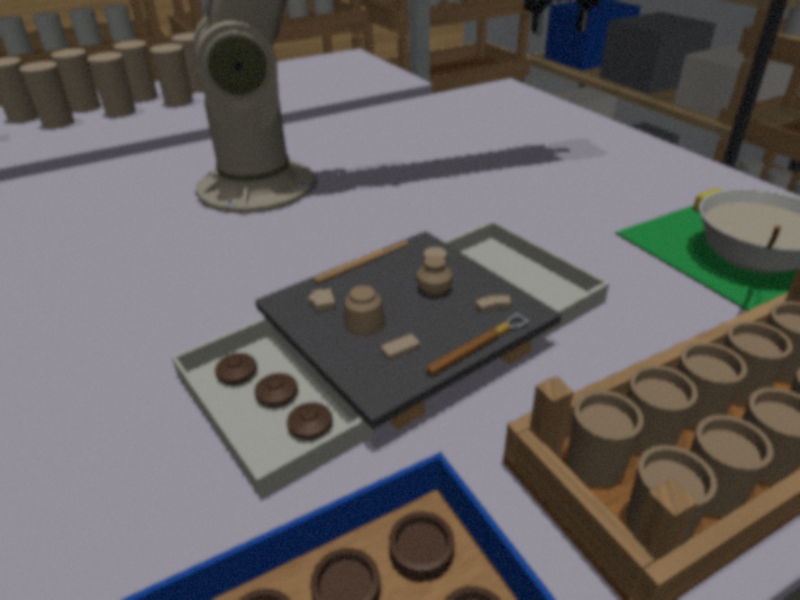

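View pics/b.png

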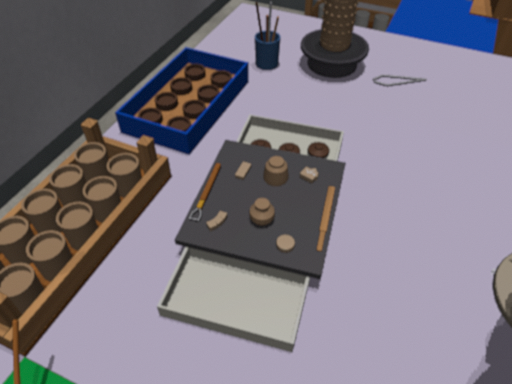

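The side view shows the empty scrap tray at the +y end and the lids at the -y end. The strip is at (243,170), the arc at (217,219), the lump at (309,174) and the plug at (285,242). The cup is at (276,170), the jar at (262,211), the loop tool at (205,190) and the knife at (327,217).

```bash
cat > m.py <<'E'
from h import *
def board():
    d=np.load("f0.npz");b=d["b"].astype(int);P=d["pb"]
    m=(b.max(-1)<75)&(abs(P[...,2]-.052)<.006)&(np.ptp(b,axis=-1)<25)
    m[:120]=0
    n,l,s,c=cv2.connectedComponentsWithStats(m.astype(np.uint8));k=1+s[1:,4].argmax()
    q=P[l==k][:,:2]
    r=cv2.minAreaRect((q*1000).astype(np.float32));return r,np.median(P[l==k][:,2]),s[k]
def frame():
    r,z,s=board();c=np.array(r[0])/1000
    a=np.deg2rad(r[2]);a=(a+np.pi/4)%(np.pi/2)-np.pi/4
    return c,a
def blobs(img,P):
    c,a=frame();R=np.array([[np.cos(a),-np.sin(a)],[np.sin(a),np.cos(a)]])
    B=(P[...,:2]-c)@R; z=P[...,2]; b=img.astype(int)
    m=(abs(B[...,0])<.14)&(B[...,1]>-.15)&(B[...,1]<.29)&(z<.11)&(b[...,0]-b[...,2]>18)
    n,l,s,_=cv2.connectedComponentsWithStats(m.astype(np.uint8))
    for k in range(1,n):
        if s[k,4]<25: continue
        q=B[l==k]*1000;r=cv2.minAreaRect(q.astype(np.float32))
        print(s[k,:5],"lo",q.min(0).round(),"hi",q.max(0).round(),"c",np.round(r[0]),"sz",np.round(r[1]),"ang",round(r[2]),"z",np.round(np.nanpercentile(z[l==k],[5,50,95])*1000),img[l==k].mean(0).round())
if __name__=="__main__":
    print(board(),frame());d=np.load("f0.npz")
    blobs(d["b"],d["pb"]);print();blobs(d["a"],d["pa"])
E
python3 m.py
```

```text
(((568.0185546875, 23.949050903320312), (274.3753356933594, 303.854248046875), 8.251251220703125), np.float64(0.05258117350832209), array([  176,   141,   168,   136, 11406], dtype=int32)) (array([0.56801855, 0.02394905]), np.float64(0.1440115012104708))
[264 155  24  31 584] lo [ -28. -129.] hi [ 24. -34.] c [ -2. -82.] sz [48. 96.] ang 4 z [ 57.  87. 101.] [98. 80. 63.]
[235 161  16  18 168] lo [ 57. -81.] hi [ 84. -34.] c [ 71. -57.] sz [47. 25.] ang 84 z [56. 62. 64.] [140. 120. 101.]
[196 162  25  47 340] lo [116. -70.] hi [136.  71.] c [126.   0.] sz [ 18. 141.] ang 2 z [53. 63. 66.] [112.  76.  41.]
[300 167  19  15 184] lo [ -88. -104.] hi [-51. -63.] c [-73. -86.] sz [41. 34.] ang 68 z [57. 66. 69.] [136. 119. 103.]
[316 185  20  67 523] lo [-132.  -71.] hi [-113.  104.] c [-123.   16.] sz [ 17. 175.] ang 1 z [52. 59. 61.] [138. 104.  72.]
[249 197  26  28 524] lo [-28.  -1.] hi [22. 82.] c [-3. 40.] sz [47. 84.] ang 3 z [67. 83. 99.] [111.  90.  71.]
[206 211  21  19 203] lo [63. 65.] hi [ 94. 113.] c [78. 90.] sz [46. 25.] ang 74 z [57. 64. 66.] [135. 117.  98.]
[276 234  
[... 477 characters left out ...]
185  16  13 152] lo [-103.  -99.] hi [-49. -56.] c [-77. -80.] sz [31. 58.] ang 65 z [51. 64. 66.] [121. 109.  93.]
[305 189  21   9 135] lo [53. 67.] hi [ 94. 122.] c [73. 92.] sz [41. 45.] ang 48 z [51. 62. 64.] [116. 105.  90.]
[273 205  54  35 473] lo [106. -61.] hi [134.  82.] c [119.  10.] sz [ 25. 143.] ang 2 z [51. 61. 64.] [93. 67. 42.]
[244 214  24  15 194] lo [ 48. -81.] hi [ 82. -28.] c [ 65. -54.] sz [51. 34.] ang 84 z [51. 61. 62.] [123. 111.  95.]
[321 218  19  15 114] lo [119.  68.] hi [135. 107.] c [132.  86.] sz [39. 14.] ang 71 z [ 4. 12. 22.] [67. 53. 38.]
[250 257  22  17 154] lo [ 121. -111.] hi [134. -72.] c [132. -93.] sz [41. 12.] ang 75 z [ 3. 12. 22.] [67. 53. 37.]
```

```bash
cat > g.py <<'E'
import sys
from h import *; from m import frame
from scipy.spatial.transform import Rotation as R
c,a=frame();s=robot.state();Rt=R.from_quat(s["ee_rot"]);p=s["eef_pos"]
B=R.from_euler("z",a);RB=B*R.from_matrix([[0,1,0],[1,0,0],[0,0,-1]])
cur=B.inv().apply(p-[*c,0])*1000
print("board pos",cur.round(1),"turn",(Rt.inv()*RB).as_rotvec().round(4),"t",s["time_s"],"f",s["force"].round(1))
t=np.array(list(map(float,sys.argv[1:4])))
print("shift",(Rt.inv().apply(B.apply(t)+[*c*1000,0]-p*1000)).round(1))
E
python3 g.py 76 43 150
```

```text
board pos [-317.9  631.2  230.4] turn [-1.600e-03  1.100e-03  1.163e+00] t 0.1 f [-1.1  0.4  0.5]
shift [-594.9 -383.6   81.1]
```

Emit:
jog_arm:
  steps: "0 0 0.1 -50 -32 7 -0.7; 0 0 0.2 -100 -64 14 -0.7; 0 0 0.35 -150 -96 20 -0.7; 0 0 0.5 -200 -128 27 -0.7; 0 0 0.65 -250 -160 34 -0.7; 0 0 0.8 -300 -192 40 -0.7; 0 0 0.95 -350 -224 48 -0.7; 0 0 1.1 -400 -258 55 -0.7; -0.0016 0.0011 1.163 -450 -290 61 -0.7; -0.0016 0.0011 1.163 -500 -322 68 -0.7; -0.0016 0.0011 1.163 -550 -354 75 -0.7; -0.0016 0.0011 1.163 -595 -384 81 -0.7"

```text
time_s: 1.6
eef_pos: [0.6381, 0.0759, 0.1495]
ee_rot: [0.654, 0.756, 0.0, -0.001]
force: [0.4, -0.2, 0.4]
gripper_width: 0.147
grip_force: 0.0
```

Emit:
jog_arm:
  steps: "0 0 0 0 0 0 -0.7; 0 0 0 0 0 0 -0.7"

```text
time_s: 1.85
eef_pos: [0.6368, 0.0778, 0.1495]
ee_rot: [0.654, 0.756, 0.0, -0.001]
force: [-0.1, 1.6, -0.5]
gripper_width: 0.149
grip_force: 0.0
```

```bash
python3 g.py 76 43 150
python3 - <<'E'
from h import *
s=robot.state();print(s["gripper_width"])
f=robot.grab_frame("wrist");cv2.imwrite("pics/w.png",f["img"][:,:,::-1])
T=np.array(f["tool_from_camera"]);print(T.round(3))
import m
from scipy.spatial.transform import Rotation as R
W=np.eye(4);W[:3,:3]=R.from_quat(s["ee_rot"]).as_matrix();W[:3,3]=s["eef_pos"]
f["cam_to_world"]=W@T
m.blobs(f["img"],pts(f))
E
```

```text
board pos [ 75.8  43.4 149.5] turn [-0.0008 -0.002  -0.0003] t 1.85 f [-0.1  1.6 -0.5]
shift [-0.4  0.2 -0.5]
0.14883359457946657
[[-0.    -0.951 -0.31   0.08 ]
 [ 1.    -0.    -0.     0.001]
 [ 0.    -0.31   0.951 -0.142]
 [ 0.     0.     0.     1.   ]]
[  2   0 137  32 195] lo [-114.  156.] hi [-13. 177.] c [-65. 157.] sz [ 21. 102.] ang 78 z [2. 4. 5.] [224. 217. 200.]
[  13   76   61   54 2523] lo [-88.  90.] hi [-45. 123.] c [-66. 107.] sz [33. 42.] ang 75 z [55. 63. 65.] [195. 168. 138.]
[ 234   92   47   69 1688] lo [62. 69.] hi [ 94. 113.] c [77. 90.] sz [47. 21.] ang 65 z [61. 63. 64.] [219. 198. 168.]
[  94  143   79   75 4597] lo [-40.  33.] hi [21. 81.] c [-8. 58.] sz [48. 59.] ang 80 z [70. 84. 98.] [113.  92.  71.]
[ 308  155   21  143 2331] lo [116. -44.] hi [133.  71.] c [124.  13.] sz [ 15. 115.] ang 1 z [56. 63. 64.] [152. 103.  56.]
[   0  227   23   90 1096] lo [-133.  -63.] hi [-113.   14.] c [-116.  -26.] sz [79. 19.] ang 78 z [53. 58. 59.] [168. 128.  87.]
[128 284  58  19 425] lo [-25. -48.] hi [ 20. -35.] c [ -2. -41.] sz [13. 45.] ang 90 z [52. 57. 63.] [89. 73. 57.]
[ 231  284   30   54 1081] lo [ 58. -87.] hi [ 81. -35.] c [ 70. -60.] sz [51. 21.] ang 84 z [53. 61. 62.] [212. 189. 155.]
[ 50 315  45  34 729] lo [-98. -99.] hi [-57. -64.] c [-83. -78.] sz [50. 19.] ang 33 z [53. 64. 66.] [168. 149. 126.]
[120 344  18  18 120] lo [ -41. -113.] hi [ -4. -52.] c [-24. -81.] sz [70.  7.] ang 58 z [ 98.  99. 100.] [212. 172. 135.]
```

View pics/w.png

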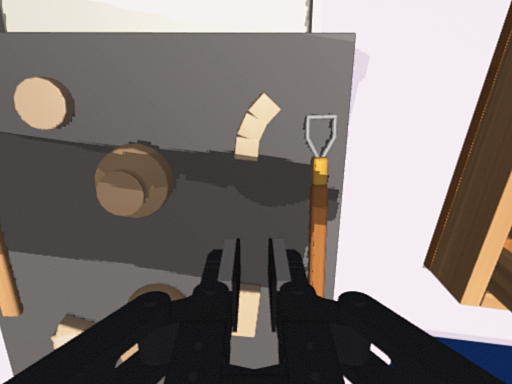

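The wrist view has board +y pointing up: arc at (257,127), strip at (246,310), plug at (43,103), jar at (133,182). The lane to the tray edge at row 33 is clear. I'll descend behind the arc and sweep it.

Emit:
jog_arm:
  steps: "0 0 0 0 -2 40 -0.7; 0 0 0 0 -2 75 -0.7; 0 0 0 0 -2 94.5 -0.7; 0 0 0 0 -2 94.5 -0.7; 0 0 0 12 -2 94.5 -0.7; 0 0 0 24 -2 94.5 -0.7; 0 0 0 36 -2 94.5 -0.7; 0 0 0 48 -2 94.5 -0.7; 0 0 0 60 -2 94.5 -0.7; 0 0 0 60 -2 94.5 -0.7"

```text
time_s: 3.15
eef_pos: [0.6263, 0.1387, 0.0557]
ee_rot: [0.654, 0.757, 0.001, -0.001]
force: [-0.2, 0.7, 0.4]
gripper_width: 0.149
grip_force: 0.0
```

```bash
cat > w.py <<'E'
import sys;from h import *
import m
from scipy.spatial.transform import Rotation as R
s=robot.state();f=robot.grab_frame("wrist")
if len(sys.argv)>1: cv2.imwrite("pics/%s.png"%sys.argv[1],f["img"][:,:,::-1])
W=np.eye(4);W[:3,:3]=R.from_quat(s["ee_rot"]).as_matrix();W[:3,3]=s["eef_pos"]
f["cam_to_world"]=W@np.array(f["tool_from_camera"])
m.blobs(f["img"],pts(f))
E
python3 g.py 74 43 55; python3 w.py
```

```text
board pos [ 74.2 105.2  55.7] turn [ 0.0004 -0.0024  0.0024] t 3.15 f [-0.2  0.7  0.4]
shift [-62.2  -0.3   0.6]
[334   1   5  17  45] lo [115. 214.] hi [118. 221.] c [116. 217.] sz [2. 7.] ang 7 z [2. 3. 4.] [171. 165. 151.]
[   0    4  335  144 6578] lo [-70. 146.] hi [117. 219.] c [ 25. 176.] sz [ 73. 185.] ang 85 z [2. 4. 5.] [227. 221. 207.]
[339  38  10 117 141] lo [116. 149.] hi [118. 201.] c [116. 175.] sz [ 2. 52.] ang 2 z [32. 33. 34.] [218. 211. 195.]
[ 229  185  108   67 4402] lo [ 64. 106.] hi [112. 140.] c [ 88. 125.] sz [51. 27.] ang 18 z [55. 63. 64.] [120. 102.  84.]
[  25  311   86   58 1541] lo [-25.  63.] hi [ 5. 82.] c [-11.  74.] sz [34. 12.] ang 18 z [61. 74. 81.] [91. 74. 57.]
[115 344  23  24 147] lo [15. 62.] hi [ 37. 102.] c [26. 83.] sz [43.  6.] ang 66 z [67. 74. 80.] [80. 65. 50.]
[343 377   8   7  27] lo [119.  38.] hi [123.  42.] c [121.  40.] sz [2. 5.] ang 44 z [63. 63. 64.] [171. 110.  62.]
```

```bash
python3 w.py w2 >/dev/null
```

```text
(no output)
```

View pics/w2.png

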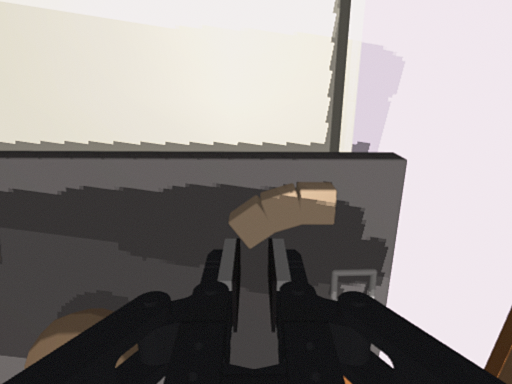

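The arc has turned across the fingers, with its centre right of them at (285,210) and the loop at (350,290). I'll back off, shift right and finish the push with a slight leftward drift.

Emit:
jog_arm:
  steps: "0 0 0 -5 0 0 -0.7; 0 0 0 -5 8 0 -0.7; 0 0 0 -4 15 0 -0.7; 0 0 0 2 15 0 -0.7; 0 0 0 10 14 0 -0.7; 0 0 0 18 12 0 -0.7; 0 0 0 26 10 0 -0.7; 0 0 0 34 8 0 -0.7; 0 0 0 42 6 0 -0.7; 0 0 0 50 4 0 -0.7; 0 0 0 50 4 0 -0.7"

```text
time_s: 4.62
eef_pos: [0.623, 0.1881, 0.0559]
ee_rot: [0.654, 0.757, 0.001, -0.001]
force: [0.3, 0.8, -0.6]
gripper_width: 0.151
grip_force: 0.0
```

```bash
python3 g.py -66 63 130; python3 w.py w3
```

```text
board pos [ 78.  154.5  55.9] turn [ 0.0005 -0.0022  0.0015] t 4.625 f [ 0.3  0.8 -0.6]
shift [ -91.2 -144.1  -74.4]
[    0    28   327   183 41655] lo [-72. 158.] hi [116. 258.] c [ 23. 208.] sz [ 97. 187.] ang 89 z [ 2.  4. 14.] [206. 199. 183.]
[329  36  19 154 826] lo [116. 180.] hi [121. 251.] c [118. 216.] sz [ 5. 71.] ang 1 z [32. 33. 34.] [216. 209. 194.]
[  0 320  14  46 356] lo [-50.  96.] hi [-44. 117.] c [-47. 107.] sz [ 5. 22.] ang 3 z [52. 56. 62.] [63. 53. 43.]
```

View pics/w3.png

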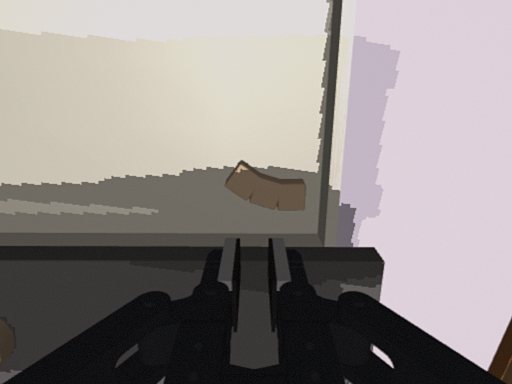

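The arc lies in the tray at (265,187). Next is the plug.

Emit:
jog_arm:
  steps: "0 0 0 0 0 -50 -0.7; 0 0 0 -20 -30 -80 -0.7; 0 0 0 -50 -75 -80 -0.7; 0 0 0 -80 -120 -80 -0.7; 0 0 0 -91 -143 -80 -0.7; 0 0 0 -91 -143 -80 -0.7; 0 0 0 -91 -143 -40 -0.7; 0 0 0 -91 -143 -10 -0.7; 0 0 0 -91 -143 0 -0.7; 0 0 0 -91 -143 0 -0.7"

```text
time_s: 5.92
eef_pos: [0.4953, 0.0763, 0.0556]
ee_rot: [0.654, 0.756, 0.0, -0.0]
force: [0.3, 0.5, 1.0]
gripper_width: 0.154
grip_force: 0.0
```

Emit:
jog_arm:
  steps: "0 0 0 8 0 0 -0.7; 0 0 0 16 0 0 -0.7; 0 0 0 24 0 0 -0.7; 0 0 0 32 0 0 -0.7; 0 0 0 40 0 0 -0.7; 0 0 0 48 0 0 -0.7; 0 0 0 48 0 0 -0.7"

```text
time_s: 6.8
eef_pos: [0.4879, 0.1247, 0.0557]
ee_rot: [0.654, 0.757, 0.001, -0.001]
force: [-0.3, -0.3, -0.2]
gripper_width: 0.151
grip_force: 0.0
```

```bash
python3 g.py -65 158 55.5; python3 w.py
```

```text
board pos [-64.8 111.2  55.7] turn [ 0.0005 -0.0019  0.0014] t 6.8 f [-0.3 -0.3 -0.2]
shift [46.8 -0.1  0.3]
[158   0  51 156 219] lo [-113.  147.] hi [-91. 227.] c [-111.  185.] sz [20. 83.] ang 15 z [2. 4. 5.] [225. 218. 201.]
[146  43  11 122 133] lo [-116.  150.] hi [-112.  205.] c [-112.  177.] sz [55.  4.] ang 86 z [32. 33. 34.] [202. 195. 179.]
[485  80  27  47 732] lo [ 61. 164.] hi [ 80. 189.] c [ 69. 175.] sz [16. 26.] ang 12 z [ 4. 12. 16.] [127. 112.  93.]
[ 313  142  199   16 1016] lo [-30. 146.] hi [ 84. 155.] c [ 27. 151.] sz [  9. 115.] ang 90 z [2. 3. 5.] [226. 221. 206.]
[210 144 102  13 129] lo [-89. 147.] hi [-31. 154.] c [-60. 151.] sz [ 7. 58.] ang 89 z [2. 4. 5.] [221. 215. 199.]
[ 215  162   79   81 4960] lo [-81. 120.] hi [-46. 156.] c [-63. 139.] sz [34. 35.] ang 82 z [59. 63. 64.] [145. 125. 103.]
[117 271  25  36 651] lo [-131.   82.] hi [-101.  123.] c [-119.  104.] sz [51. 14.] ang 61 z [53. 56. 57.] [127.  95.  65.]
[124 344  15  16 111] lo [-133.   48.] hi [-101.  109.] c [-116.   78.] sz [70.  5.] ang 63 z [ 55.  57. 109.] [115.  86.  59.]
[370 344  23  24 155] lo [-25.  73.] hi [ -6. 104.] c [-16.  88.] sz [ 5. 36.] ang 30 z [76. 79. 82.] [158. 128. 100.]
[344 377   7   7  25] lo [-25.  62.] hi [-22.  65.] c [-24.  63.] sz [2. 3.] ang 52 z [79. 80. 81.] [109.  89.  68.]
```

Emit:
jog_arm:
  steps: "0 0 0 8 0 0 -0.7; 0 0 0 16 1 0 -0.7; 0 0 0 24 2 0 -0.7; 0 0 0 32 2 0 -0.7; 0 0 0 40 2 0 -0.7; 0 0 0 46 2 0 -0.7; 0 0 0 46 2 0 -0.7; 0 0 0 46 2 -40 -0.7; 0 0 0 46 2 -75 -0.7"

```text
time_s: 7.98
eef_pos: [0.4834, 0.1688, 0.1318]
ee_rot: [0.655, 0.756, 0.0, -0.0]
force: [-0.2, -0.4, -0.3]
gripper_width: 0.15
grip_force: 0.0
```

```bash
python3 g.py -74 -127 130; python3 w.py
```

```text
board pos [-63.  155.5 131.8] turn [ 0.0001 -0.0011 -0.0007] t 7.975 f [-0.2 -0.4 -0.3]
shift [-282.5  -10.8    1.5]
[ 183   20  182  160 9949] lo [-114.  155.] hi [ 26. 273.] c [-44. 213.] sz [111. 147.] ang 86 z [ 2.  4. 16.] [213. 205. 189.]
[331  31  11  12  31] lo [ -7. 259.] hi [  1. 266.] c [ -4. 263.] sz [4. 8.] ang 45 z [2. 3. 5.] [228. 223. 209.]
[175  58   9 112 277] lo [-116.  171.] hi [-112.  247.] c [-114.  209.] sz [75.  3.] ang 89 z [32. 34. 35.] [213. 207. 192.]
[296  97  12  11  36] lo [-30. 213.] hi [-22. 220.] c [-26. 217.] sz [8. 6.] ang 68 z [2. 4. 5.] [229. 224. 210.]
[ 414  138   66   40 1494] lo [ 62. 157.] hi [118. 189.] c [ 91. 171.] sz [23. 59.] ang 72 z [ 3. 15. 16.] [197. 171. 143.]
[ 329  179  144   12 1196] lo [ -1. 146.] hi [118. 155.] c [ 58. 150.] sz [119.   9.] ang 0 z [2. 3. 5.] [210. 203. 188.]
[160 270  18  31 405] lo [-132.   77.] hi [-119.  102.] c [-126.   90.] sz [12. 25.] ang 2 z [52. 56. 57.] [113.  85.  59.]
[ 481  308   31   71 1373] lo [116.  -2.] hi [140.  71.] c [128.  34.] sz [24. 74.] ang 1 z [51. 62. 64.] [135.  95.  50.]
[343 377   8   7  27] lo [-4. -8.] hi [17. 47.] c [ 7. 20.] sz [ 3. 59.] ang 19 z [51. 97. 98.] [171. 138. 108.]
```

Emit:
jog_arm:
  steps: "0 0 0 -50 -3 0 -0.7; 0 0 0 -100 -6 0 -0.7; 0 0 0 -150 -8 0 -0.7; 0 0 0 -200 -10 0 -0.7; 0 0 0 -250 -11 0 -0.7; 0 0 0 -283 -11 0 -0.7; 0 0 0 -283 -11 0 -0.7"

```text
time_s: 8.9
eef_pos: [0.5127, -0.1161, 0.1305]
ee_rot: [0.657, 0.754, 0.0, 0.0]
force: [-0.4, 1.0, 0.1]
gripper_width: 0.152
grip_force: 0.0
```

```bash
python3 g.py -74 -127 55.5; python3 w.py w4
```

```text
board pos [ -74.8 -130.7  130.5] turn [ 0.0006 -0.     -0.0061] t 8.9 f [-0.4  1.   0.1]
shift [ 3.7  0.8 75. ]
[ 155    0   33   97 2438] lo [-129.  -62.] hi [-114.  -10.] c [-122.  -36.] sz [14. 52.] ang 1 z [56. 58. 60.] [193. 144.  98.]
[ 463   44   49   81 2912] lo [ 56. -81.] hi [ 86. -34.] c [ 72. -57.] sz [46. 29.] ang 85 z [54. 61. 62.] [196. 173. 143.]
[ 328   46  110   95 8174] lo [-29. -84.] hi [ 40. -34.] c [  5. -58.] sz [68. 49.] ang 11 z [ 61.  92. 100.] [155. 126.  99.]
[ 231   98   63   59 2558] lo [-89. -98.] hi [-49. -64.] c [-71. -84.] sz [32. 37.] ang 68 z [62. 65. 66.] [217. 197. 171.]
[413 223  32   1  32] lo [  36. -150.] hi [  58. -149.] c [  47. -149.] sz [ 1. 22.] ang 90 z [51. 52. 52.] [117.  95.  84.]
```

View pics/w4.png

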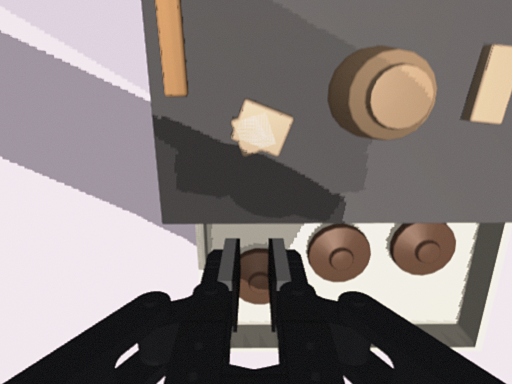

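The lump is at (262,127), with clear board behind it. I'll sweep it in stages.

Emit:
jog_arm:
  steps: "0 0 0.006 4 3 40 -0.7; 0 0 0.006 4 3 70 -0.7; 0 0 0.006 4 3 75 -0.7; 0 0 0.006 4 3 75 -0.7; 0 0 0.006 14 3 75 -0.7; 0 0 0.006 22 3 75 -0.7; 0 0 0.006 30 3 75 -0.7; 0 0 0.006 40 3 75 -0.7; 0 0 0.006 50 3 75 -0.7; 0 0 0.006 60 3 75 -0.7; 0 0 0.006 70 3 75 -0.7; 0 0 0.006 70 3 75 -0.7"

```text
time_s: 10.45
eef_pos: [0.506, -0.0411, 0.0554]
ee_rot: [0.656, 0.755, 0.001, -0.001]
force: [-0.7, -1.1, -0.2]
gripper_width: 0.148
grip_force: 0.0
```

```bash
python3 g.py -71 50 55.5; python3 w.py | grep "z \[[56]"
```

```text
board pos [-70.7 -55.5  55.4] turn [ 0.0003 -0.0022 -0.0043] t 10.45 f [-0.7 -1.1 -0.2]
shift [ 1.055e+02 -7.000e-01  1.000e-01]
[   88     0    73   274 10050] lo [-133.  -67.] hi [-114.   51.] c [-123.   -8.] sz [ 17. 118.] ang 1 z [55. 58. 59.] [165. 123.  84.]
[ 379    0  133   55 5719] lo [-27.  31.] hi [30. 49.] c [ 0. 38.] sz [14. 57.] ang 83 z [69. 80. 87.] [141. 114.  89.]
[ 208  157   93   84 5356] lo [-89. -48.] hi [-49.  -8.] c [-72. -31.] sz [37. 38.] ang 68 z [60. 65. 66.] [143. 123. 102.]
```

Emit:
jog_arm:
  steps: "0 0 0.004 10 -1 0 -0.7; 0 0 0.004 20 -1 0 -0.7; 0 0 0.004 30 -1 0 -0.7; 0 0 0.004 40 -1 0 -0.7; 0 0 0.004 50 -1 0 -0.7; 0 0 0.004 60 -1 0 -0.7; 0 0 0.004 70 -1 0 -0.7; 0 0 0.004 80 -1 0 -0.7; 0 0 0.004 90 -1 0 -0.7; 0 0 0.004 100 -1 0 -0.7; 0 0 0.004 110 -1 0 -0.7; 0 0 0.004 110 -1 0 -0.7"

```text
time_s: 12.0
eef_pos: [0.4899, 0.0675, 0.0557]
ee_rot: [0.658, 0.753, 0.001, -0.001]
force: [-0.3, -0.1, -0.7]
gripper_width: 0.152
grip_force: 0.0
```

```bash
python3 g.py -71 157 55.5; python3 w.py | grep "z \[[56]"
```

```text
board pos [-71.   54.3  55.7] turn [ 0.0006 -0.0019 -0.0084] t 12.0 f [-0.3 -0.1 -0.7]
shift [102.7  -0.8   0.4]
[ 115  156   46  145 3632] lo [-133.   29.] hi [-103.  102.] c [-118.   65.] sz [73. 29.] ang 87 z [54. 57. 59.] [132.  98.  67.]
[ 210  157   91   83 5275] lo [-89.  61.] hi [-50. 102.] c [-72.  79.] sz [37. 38.] ang 68 z [60. 65. 66.] [145. 126. 105.]
[  351   211   138   133 12593] lo [-29.   0.] hi [48. 81.] c [13. 44.] sz [47. 93.] ang 50 z [69. 85. 98.] [139. 112.  87.]
[157 377   8   7  27] lo [-121.  -19.] hi [-118.  -13.] c [-119.  -16.] sz [6. 2.] ang 54 z [58. 59. 59.] [205. 153. 104.]
```

Emit:
jog_arm:
  steps: "0 0 -0.008 10 0 0 -0.7; 0 0 -0.008 20 0 0 -0.7; 0 0 -0.008 30 0 0 -0.7; 0 0 -0.008 40 0 0 -0.7; 0 0 -0.008 50 0 0 -0.7; 0 0 -0.008 60 0 0 -0.7; 0 0 -0.008 70 0 0 -0.7; 0 0 -0.008 78 0 0 -0.7; 0 0 -0.008 86 0 0 -0.7; 0 0 -0.008 94 0 0 -0.7; 0 0 -0.008 103 0 0 -0.7; 0 0 -0.008 103 0 0 -0.7"

```text
time_s: 13.55
eef_pos: [0.476, 0.1695, 0.0558]
ee_rot: [0.655, 0.756, 0.001, -0.001]
force: [0.7, -0.6, 0.3]
gripper_width: 0.15
grip_force: 0.0
```

Emit:
jog_arm:
  steps: "0 0 0 0 0 0 -0.7; 0 0 0 0 0 -40 -0.7; 0 0 0 0 0 -80 -0.7; 0 0 0 0 0 -80 -0.7"

```text
time_s: 14.05
eef_pos: [0.4784, 0.1686, 0.139]
ee_rot: [0.656, 0.755, 0.004, 0.001]
force: [-0.2, -0.9, 0.1]
gripper_width: 0.152
grip_force: 0.0
```

```bash
python3 g.py 70 -110 130; python3 w.py w5
```

```text
board pos [-68. 156. 139.] turn [ 0.0062 -0.004  -0.003 ] t 14.05 f [-0.2 -0.9  0.1]
shift [-265.6  138.7    8.7]
[  191    24   167   175 10540] lo [-114.  146.] hi [ 18. 273.] c [-47. 209.] sz [126. 132.] ang 89 z [ 2.  4. 41.] [198. 190. 174.]
[185  63   7 104 217] lo [-117.  173.] hi [-112.  244.] c [-113.  209.] sz [72.  4.] ang 87 z [32. 34. 35.] [218. 212. 197.]
[493 135  14  61  76] lo [115. 149.] hi [118. 195.] c [116. 172.] sz [ 3. 46.] ang 1 z [32. 33. 34.] [214. 208. 194.]
[ 412  136   63   38 1353] lo [ 61. 158.] hi [116. 190.] c [ 90. 172.] sz [22. 57.] ang 73 z [ 4. 15. 16.] [195. 169. 141.]
[ 326  174  145   13 1161] lo [ -6. 146.] hi [115. 158.] c [ 54. 151.] sz [121.  11.] ang 1 z [2. 3. 5.] [212. 204. 188.]
[170 265  17  35 463] lo [-131.   72.] hi [-119.  103.] c [-125.   87.] sz [11. 31.] ang 2 z [53. 56. 57.] [118.  88.  60.]
[328 296  10   5  31] lo [-11.  72.] hi [-3. 80.] c [-8. 76.] sz [7. 9.] ang 24 z [53. 59. 67.] [61. 48. 37.]
[ 476  299   34   77 1549] lo [115.  -5.] hi [139.  71.] c [127.  33.] sz [23. 77.] ang 3 z [53. 62. 64.] [132.  91.  48.]
```

View pics/w5.png

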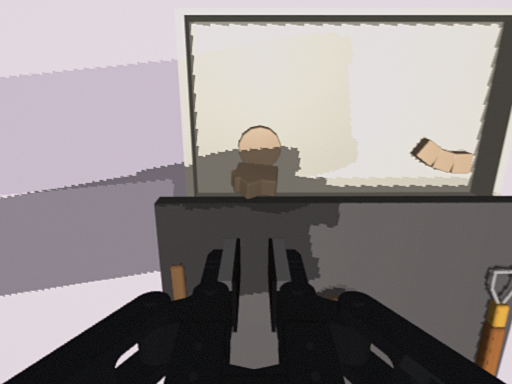

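The plug is at (260,147) and the arc at (445,157), both in the tray. The lump at (255,180) is also in the tray, resting by the plug. Now the strip.

Emit:
jog_arm:
  steps: "0 0 0 -50 20 0 -0.7; 0 0 0 -95 50 0 -0.7; 0 0 0 -140 80 0 -0.7; 0 0 0 -185 110 0 -0.7; 0 0 0 -230 130 0 -0.7; 0 0 0 -263 139 5 -0.7; 0.006 -0.004 -0.003 -263 139 8 -0.7; 0.006 -0.004 -0.003 -263 139 8 -0.7"

```text
time_s: 15.1
eef_pos: [0.6502, -0.0716, 0.1257]
ee_rot: [0.654, 0.757, -0.004, -0.002]
force: [-0.4, 1.3, -0.2]
gripper_width: 0.149
grip_force: 0.0
```

```bash
python3 g.py 70 -108 55.5; python3 w.py | grep "z \[[56]"
python3 - <<'E'
from h import *
import m
for n in("scene","side"):
    f=robot.grab_frame(n);m.blobs(f["img"],pts(f));print()
    cv2.imwrite("pics/c_%s.png"%n,f["img"][:,:,::-1])
E
```

```text
board pos [  67.6 -106.3  125.7] turn [-0.0081  0.0014  0.0012] t 15.1 f [-0.4  1.3 -0.2]
shift [-1.6  3.  70.2]
[ 339    0   32  134 3207] lo [117. -60.] hi [135.  14.] c [126. -23.] sz [16. 74.] ang 1 z [56. 63. 64.] [163. 106.  60.]
[ 237   90   41   77 2496] lo [ 57. -80.] hi [ 82. -35.] c [ 70. -57.] sz [44. 21.] ang 84 z [60. 61. 63.] [210. 189. 160.]
[249 154  13   7  47] lo [-137.   65.] hi [-117.  107.] c [-127.   86.] sz [42. 20.] ang 89 z [50. 55. 57.] [106.  88.  69.]
[267 163  22  26 405] lo [-75.  31.] hi [ 23. 118.] c [-28.  76.] sz [ 44. 118.] ang 50 z [61. 81. 97.] [99. 86. 69.]
[201 173  15   8  68] lo [-135.  -64.] hi [-111.  -33.] c [-123.  -48.] sz [24. 31.] ang 0 z [53. 57. 58.] [78. 62. 46.]
[221 193  25  22 194] lo [-10. -90.] hi [ 27. -46.] c [ 13. -72.] sz [47. 24.] ang 50 z [56. 65. 81.] [69. 59. 47.]
[273 205  54  36 477] lo [106. -62.] hi [134.  82.] c [120.  10.] sz [ 25. 144.] ang 2 z [51. 61. 64.] [98. 72. 45.]
[245 214  23  15 178] lo [ 49. -81.] hi [ 83. -29.] c [ 66. -55.] sz [50. 32.] ang 84 z [55. 60. 62.] [114. 103.  88.]
[321 218  19  15 121] lo
[... 348 characters left out ...]
7] lo [116. -71.] hi [136.  72.] c [126.   0.] sz [ 18. 144.] ang 2 z [52. 64. 66.] [119.  81.  45.]
[235 162  16  17 161] lo [ 57. -77.] hi [ 84. -33.] c [ 72. -56.] sz [43. 26.] ang 83 z [55. 62. 64.] [127. 110.  92.]
[316 186  19  66 508] lo [-132.  -62.] hi [-114.  103.] c [-123.   20.] sz [ 17. 165.] ang 2 z [52. 59. 61.] [118.  89.  61.]
[249 197  26  28 533] lo [-28.   2.] hi [22. 82.] c [-3. 41.] sz [48. 81.] ang 4 z [ 66.  84. 100.] [121.  99.  78.]
[188 260  23  18 220] lo [ 62. 153.] hi [111. 189.] c [ 86. 170.] sz [26. 50.] ang 73 z [ 9. 16. 19.] [163. 144. 122.]
[265 267  25  34 567] lo [-84. 143.] hi [-46. 199.] c [-65. 170.] sz [59. 35.] ang 80 z [12. 20. 45.] [143. 124. 105.]
```

Emit:
jog_arm:
  steps: "-0.008 0.001 0 -2 2.5 35 -0.7; -0.008 0.001 0 -2 2.5 62 -0.7; -0.008 0.001 0 -2 2.5 70 -0.7; -0.008 0.001 0 -2 2.5 70 -0.7; -0.008 0.001 0 8 2.5 70 -0.7; -0.008 0.001 0 16 2.5 70 -0.7; -0.008 0.001 0 24 2.5 70 -0.7; -0.008 0.001 0 34 2.5 70 -0.7; -0.008 0.001 0 44 2.5 70 -0.7; -0.008 0.001 0 54 2.5 70 -0.7; -0.008 0.001 0 64 2.5 70 -0.7; -0.008 0.001 0 64 2.5 70 -0.7"

```text
time_s: 16.75
eef_pos: [0.6439, -0.0072, 0.0572]
ee_rot: [0.653, 0.757, 0.001, 0.001]
force: [-0.8, -0.1, -0.4]
gripper_width: 0.148
grip_force: 0.0
```

```bash
python3 g.py 70 50 55.5; python3 w.py | grep "z \[[56]"
```

```text
board pos [ 70.6 -41.7  57.2] turn [0.0025 0.0006 0.0029] t 16.75 f [-0.8 -0.1 -0.4]
shift [91.7 -0.3  1.6]
[   0    0  113   95 9652] lo [-33.  31.] hi [22. 65.] c [-2. 41.] sz [60. 23.] ang 33 z [69. 82. 98.] [131. 106.  83.]
[ 354    0   58  297 9900] lo [107. -68.] hi [135.  66.] c [121.  -1.] sz [ 28. 133.] ang 1 z [56. 63. 64.] [148. 102.  55.]
[ 224  139   88  107 4783] lo [ 58. -38.] hi [96. 13.] c [ 76. -13.] sz [48. 23.] ang 62 z [59. 61. 62.] [163. 142. 118.]
```

The strip is turning clockwise with its centre at x = 76, so I'll recentre the fingers behind it.

Emit:
jog_arm:
  steps: "0 0 0.003 -6 0 1 -0.7; 0 0 0.003 -6 6 1.5 -0.7; 0 0 0.003 -4 10 1.5 -0.7; 0 0 0.003 4 10 1.5 -0.7; 0 0 0.003 12 10 1.5 -0.7; 0 0 0.003 20 10 1.5 -0.7; 0 0 0.003 28 10 1.5 -0.7; 0 0 0.003 36 10 1.5 -0.7; 0 0 0.003 44 10 1.5 -0.7; 0 0 0.003 44 10 1.5 -0.7"

```text
time_s: 18.05
eef_pos: [0.6474, 0.0375, 0.0558]
ee_rot: [0.655, 0.756, 0.001, 0.001]
force: [-0.3, 0.2, -0.2]
gripper_width: 0.15
grip_force: 0.0
```

```bash
python3 g.py 70 50 55.5; python3 w.py | grep "z \[[56]"
```

```text
board pos [80.5  2.  55.8] turn [ 0.0026  0.0008 -0.0005] t 18.05 f [-0.3  0.2 -0.2]
shift [ 48.  -10.5   0.2]
[    0    79   100   135 11016] lo [-20.  33.] hi [22. 81.] c [ 2. 59.] sz [37. 50.] ang 10 z [69. 82. 97.] [120.  98.  76.]
[ 331  106   42  195 5723] lo [107. -20.] hi [134.  70.] c [120.  25.] sz [26. 90.] ang 2 z [56. 63. 64.] [138.  97.  50.]
[ 201  129   96  108 4962] lo [58. 10.] hi [100.  61.] c [78. 36.] sz [47. 23.] ang 55 z [60. 61. 62.] [171. 151. 125.]
[ 35 318  65  44 763] lo [-25. -49.] hi [  2. -34.] c [-12. -40.] sz [30.  6.] ang 24 z [53. 60. 69.] [85. 69. 54.]
[115 344  23  24 150] lo [ 16. -50.] hi [44.  1.] c [ 30. -24.] sz [55.  6.] ang 66 z [57. 64. 72.] [75. 61. 47.]
```

Emit:
jog_arm:
  steps: "0 0 0 8 -1 0 -0.7; 0 0 0 16 -1 0 -0.7; 0 0 0 24 -1 0 -0.7; 0 0 0 32 -1 0 -0.7; 0 0 0 40 -1 0 -0.7; 0 0 0 48 -1 0 -0.7; 0 0 0 48 -1 0 -0.7"

```text
time_s: 18.98
eef_pos: [0.6395, 0.0848, 0.0557]
ee_rot: [0.655, 0.756, 0.001, 0.001]
force: [0.2, -0.7, 0.2]
gripper_width: 0.152
grip_force: 0.0
```

```bash
python3 g.py 80 156 55.5; python3 w.py | grep "z \[[56]"
```

```text
board pos [79.5 50.  55.7] turn [ 0.0025  0.0008 -0.0004] t 18.975 f [ 0.2 -0.7  0.2]
shift [1.06e+02 4.00e-01 1.00e-01]
[ 217  149  112   89 5027] lo [64. 61.] hi [112. 100.] c [89. 80.] sz [44. 24.] ang 30 z [57. 61. 62.] [162. 140. 116.]
[    0   203   118   133 12281] lo [-45.   2.] hi [21. 81.] c [-8. 37.] sz [90. 45.] ang 70 z [68. 83. 98.] [104.  84.  65.]
[ 330  215   33   86 2115] lo [106.  28.] hi [132.  71.] c [123.  49.] sz [23. 45.] ang 17 z [55. 62. 64.] [103.  74.  36.]
[343 377   8   7  27] lo [124. -18.] hi [129. -13.] c [126. -16.] sz [2. 7.] ang 29 z [63. 63. 64.] [186. 120.  68.]
```

```bash
python3 w.py w6 >/dev/null
```

```text
(no output)
```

View pics/w6.png

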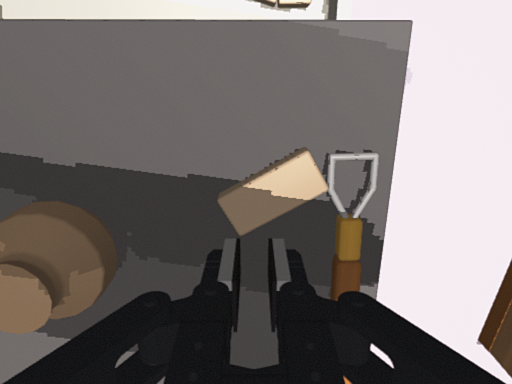

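The strip lies at about 30 degrees, centred at (273,190), with its right corner (328,187) almost at the wire loop. I'll back off, shut the fingers and turn them flush to its long edge. Then I'll push it up and left, away from the tool.

Emit:
jog_arm:
  steps: "0 0 0 -12 2 0 -1; 0 0 -0.17 -12 6 0 -1; 0 0 -0.34 -12 6 0 -1; 0 0 -0.52 -12 6 0 -1; 0 0 -0.52 -12 6 0 -1; 0 0 -0.52 -5 8 0 -1; 0 0 -0.52 2 12 0 -1; 0 0 -0.52 6 14 0 -1; 0 0 -0.52 6 14 0 -1"

```text
time_s: 20.2
eef_pos: [0.6527, 0.0925, 0.0556]
ee_rot: [0.439, 0.899, 0.0, 0.001]
force: [-0.2, 0.7, -0.7]
gripper_width: -0.001
grip_force: 0.0
```

```bash
python3 g.py 95 58.5 55.5; python3 w.py w7| grep "z \[[56]"
```

```text
board pos [93.6 55.6 55.6] turn [0.0021 0.0019 0.5189] t 20.2 f [-0.2  0.7 -0.7]
shift [1.8 2.6 0.1]
[    0    93   101   134 11036] lo [-30.  33.] hi [21. 81.] c [ 0. 61.] sz [38. 50.] ang 41 z [69. 82. 97.] [100.  81.  63.]
[ 219  182  105   49 4949] lo [64. 63.] hi [113. 100.] c [89. 82.] sz [46. 21.] ang 29 z [56. 61. 62.] [131. 112.  92.]
[ 292  254   40   46 1055] lo [101.  47.] hi [133.  73.] c [117.  62.] sz [20. 38.] ang 74 z [55. 62. 63.] [116.  88.  40.]
[   0  310   34   74 1822] lo [ -1. -62.] hi [ 25. -34.] c [ 15. -46.] sz [ 9. 37.] ang 44 z [53. 60. 71.] [83. 67. 52.]
```

View pics/w7.png

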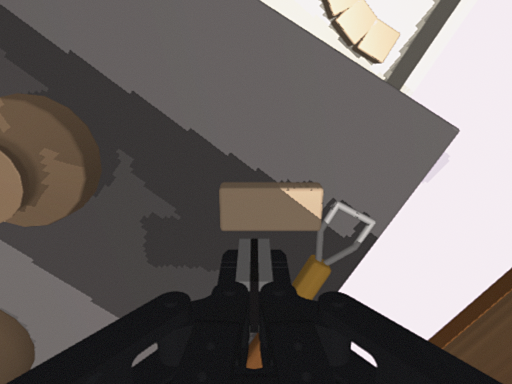

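The strip is flush at (271,207), and the loop wire is just to its right at (320,235). I'll shift slightly right, then push away with a leftward drift.

Emit:
jog_arm:
  steps: "0 0 0 0 4 0 -1; 0 0 0 3 4 0 -1; 0 0 0 8 3 0 -1; 0 0 0 14 2 0 -1; 0 0 0 20 1 0 -1; 0 0 0 26 0 0 -1; 0 0 0 32 -1 0 -1; 0 0 0 32 -1 0 -1"

```text
time_s: 21.25
eef_pos: [0.6318, 0.1168, 0.0557]
ee_rot: [0.438, 0.899, 0.0, 0.001]
force: [0.3, 0.2, -0.5]
gripper_width: -0.002
grip_force: 0.0
```

```bash
python3 g.py 80 90 55.5; python3 w.py | grep "z \[[56]"
python3 - <<'E'
from h import *
import m
f=robot.grab_frame("side");m.blobs(f["img"],pts(f))
E
```

```text
board pos [76.5 82.8 55.7] turn [0.0021 0.0015 0.5189] t 21.25 f [ 0.3  0.2 -0.5]
shift [4.5 6.7 0.2]
[    0   177   115   133 12107] lo [-36.  -3.] hi [21. 81.] c [-1. 43.] sz [56. 75.] ang 27 z [69. 83. 98.] [105.  85.  66.]
[ 214  189  104   51 4844] lo [47. 86.] hi [ 97. 122.] c [ 71. 104.] sz [46. 23.] ang 26 z [56. 61. 62.] [119. 101.  83.]
[  0 356  31  28 530] lo [ -9. -38.] hi [  7. -34.] c [ -1. -36.] sz [ 4. 16.] ang 89 z [52. 57. 63.] [85. 69. 54.]
[264 155  24  31 596] lo [ -28. -128.] hi [ 26. -34.] c [ -1. -82.] sz [48. 96.] ang 5 z [ 57.  86. 101.] [111.  90.  71.]
[316 185  20  67 517] lo [-131.  -71.] hi [-113.  103.] c [-123.   16.] sz [ 17. 174.] ang 1 z [52. 59. 61.] [132. 100.  70.]
[250 198  25  27 497] lo [-28.  42.] hi [19. 82.] c [-6. 62.] sz [46. 39.] ang 16 z [ 68.  84. 100.] [85. 69. 55.]
[206 221  24  13 219] lo [47. 88.] hi [ 91. 124.] c [ 69. 107.] sz [44. 20.] ang 30 z [54. 62. 64.] [87. 75. 63.]
[188 260  23  18 219] lo [ 62. 156.] hi [107. 188.] c [ 84. 171.] sz [27. 46.] ang 73 z [ 9. 16. 18.] [145. 127. 108.]
[265 268  25  33 557] lo [-84. 142.] hi [-46. 200.] c [-66. 170.] sz [60. 35.] ang 80 z [12. 19. 45.] [130. 113.  95.]
```

Emit:
jog_arm:
  steps: "0 0 0 -3 0 0 -1; 0 0 0 -3 5 0 -1; 0 0 0 4 5 0 -1; 0 0 0 12 5 0 -1; 0 0 0 20 5 0 -1; 0 0 0 28 5 0 -1; 0 0 0 36 5 0 -1; 0 0 0 36 5 0 -1"

```text
time_s: 22.35
eef_pos: [0.6135, 0.1487, 0.0556]
ee_rot: [0.438, 0.899, 0.0, 0.001]
force: [-0.1, 0.1, 0.2]
gripper_width: -0.0
grip_force: 0.0
```

```bash
python3 g.py 80 90 55.5; python3 w.py | grep "z \[[56]"
```

```text
board pos [ 62.9 116.9  55.6] turn [0.0022 0.0014 0.5195] t 22.35 f [-0.1  0.1  0.2]
shift [-31.8   1.4   0.2]
[ 200  189  104   49 4866] lo [ 28. 117.] hi [ 81. 155.] c [ 55. 138.] sz [51. 20.] ang 29 z [56. 61. 62.] [115.  98.  81.]
[   0  258  114  126 9968] lo [-26.  44.] hi [20. 82.] c [-2. 65.] sz [35. 40.] ang 46 z [67. 82. 98.] [103.  84.  65.]
```

Emit:
jog_arm:
  steps: "0 0 0 8 0 0 -1; 0 0 0 16 0 0 -1; 0 0 0 24 0 0 -1; 0 0 0 32 0 0 -1; 0 0 0 40 0 0 -1; 0 0 0 46 0 0 -1; 0 0 0 46 0 0 -1; 0 0 0 46 0 0 -1; 0 0 0 46 0 -40 -1; 0 0 0 46 0 -80 -1; 0 0 0 46 0 -120 -1; 0 0 0 46 0 -120 -1"

```text
time_s: 23.9
eef_pos: [0.5878, 0.1837, 0.1795]
ee_rot: [0.439, 0.898, 0.003, 0.004]
force: [0.2, 0.4, 0.0]
gripper_width: -0.0
grip_force: 0.0
```

```bash
python3 w.py w8
python3 - <<'E'
from h import *
import m
f=robot.grab_frame("side");g=robot.grab_frame("scene");m.blobs(f["img"],pts(f))
w=cv2.imread("pics/w8.png")
A=cv2.resize(f["img"][220:350,150:330,::-1],(400,289));B=cv2.resize(g["img"][120:270,220:400,::-1],(400,289))
cv2.imwrite("pics/fin.png",np.vstack([np.hstack([A,B]),cv2.resize(w,(800,600))[100:400]]))
E
python3 g.py 0 0 200
```

```text
[ 83   0  31  71 153] lo [-114.  163.] hi [-112.  220.] c [-113.  191.] sz [57.  2.] ang 90 z [32. 34. 35.] [218. 212. 196.]
[ 100    0  284  193 6122] lo [-114.  148.] hi [116. 266.] c [  5. 194.] sz [243. 103.] ang 10 z [ 3. 15. 42.] [176. 159. 138.]
[123  46   7  15  29] lo [-101.  182.] hi [-94. 192.] c [-99. 187.] sz [ 5. 11.] ang 28 z [2. 3. 5.] [229. 224. 210.]
[75 71  6 10 35] lo [-118.  152.] hi [-114.  159.] c [-116.  156.] sz [4. 7.] ang 12 z [32. 33. 35.] [181. 175. 162.]
[328 104  68 100 206] lo [115. 163.] hi [117. 263.] c [116. 213.] sz [99.  2.] ang 90 z [32. 33. 34.] [212. 205. 189.]
[166 108  34  22 188] lo [-48. 155.] hi [-17. 165.] c [-32. 160.] sz [31. 10.] ang 3 z [2. 3. 5.] [167. 161. 148.]
[   0  132   36  117 1565] lo [-134.   -5.] hi [-115.  102.] c [-125.   49.] sz [ 17. 108.] ang 1 z [54. 57. 59.] [162. 122.  83.]
[283 186  33  19 201] lo [ 81. 147.] hi [115. 156.] c [ 98. 151.] sz [ 9. 34.] ang 86 z [2. 4. 5.] [221. 215. 200.]
[ 111  229   64   64 3154] lo [-31.   9.] hi [20. 81.] c [-8. 45.] sz [74. 48.] ang 76 z [69. 84. 98.] [154. 125.  97.]
[ 67 322  
[... 478 characters left out ...]
 197  11  12  78] lo [116.  38.] hi [133.  71.] c [125.  55.] sz [32. 17.] ang 90 z [53. 61. 64.] [139. 107.  52.]
[249 197  26  28 532] lo [-28.   0.] hi [26. 82.] c [ 0. 41.] sz [50. 82.] ang 17 z [66. 83. 99.] [123. 100.  80.]
[188 260  22  18 192] lo [ 64. 162.] hi [108. 189.] c [ 86. 174.] sz [18. 46.] ang 72 z [ 9. 16. 18.] [120. 105.  88.]
[216 269  24  18 231] lo [  5. 165.] hi [ 49. 191.] c [ 27. 178.] sz [19. 42.] ang 75 z [ 9. 14. 16.] [116. 101.  84.]
[265 268  24  33 537] lo [-84. 152.] hi [-45. 200.] c [-64. 175.] sz [50. 34.] ang 77 z [11. 18. 45.] [124. 107.  90.]
board pos [ 39.8 155.5 174.7] turn [0.0011 0.0019 0.5176] t 24.05 f [ 0.1  0.1 -1.7]
shift [-115.5 -111.5  -25.1]
```

View pics/fin.png

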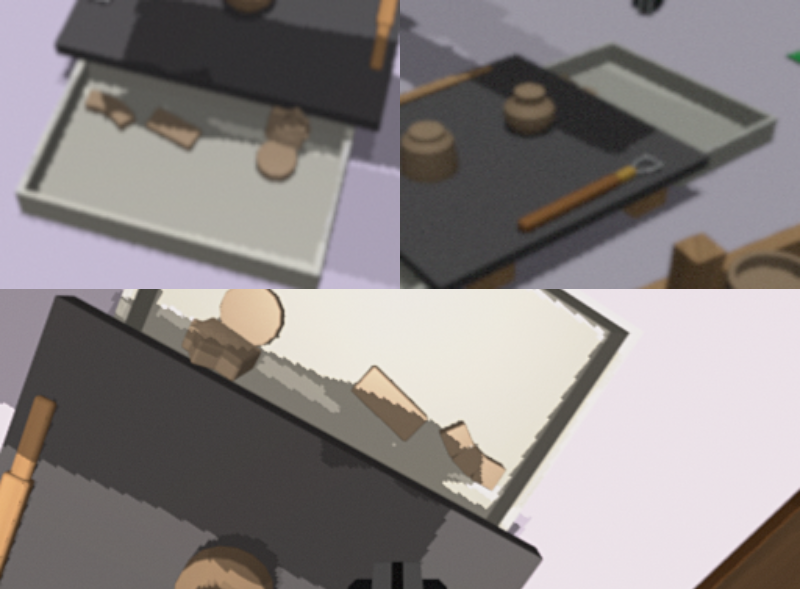

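The top views show the strip, arc, plug and lump all inside the scrap tray. The lump leans by the near wall and has been steady for 10 s. The cup, jar and both tools have not moved, and the arm is clear.

```bash
python3 -c "
from workcell import robot
print(robot.sign_off())"
```

```text
the job is handed in; nothing more can be done
None
```

All four offcuts were swept into the scrap tray and the job is handed in at about 24 s of the 64 s; the lump came to rest tilted on edge rather than flat, and nothing else on the board appears to have moved (I didn't re-check the lids).

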